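Press the lamp pads flat under the heaviest weight

TASK

Stack all the plywood lamp pads flat, squarely one on another, in one pile in the middle of the bare steel plate and parallel with its sides. Of the three look-alike grey press blocks, then lay the heaviest flat on the middle of the pile, and lay the two lighter ones flat on the floor of the black tray. Leave everything else on the bench where it is.

Things in the scene. Friction and masses are not known exactly. Their poses are not given: they have to be found in the camera images.
- pad1: plywood lamp mounting pad, 90 (x) x 56 (y) x 14 thick (z), 60 g, with black-looking holes (look only), both faces alike; starts flat on the bench; origin at the pad's centre. 3 to 5 pads are present (None if absent).
- pad2: plywood lamp mounting pad, 90 (x) x 56 (y) x 14 thick (z), 60 g, with black-looking holes (look only), both faces alike; starts flat on the bench; origin at the pad's centre. 3 to 5 pads are present (None if absent).
- pad3: plywood lamp mounting pad, 90 (x) x 56 (y) x 14 thick (z), 60 g, with black-looking holes (look only), both faces alike; starts flat on the bench; origin at the pad's centre. 3 to 5 pads are present (None if absent).
- pad4: plywood lamp mounting pad, 90 (x) x 56 (y) x 14 thick (z), 60 g, with black-looking holes (look only), both faces alike; starts flat on the bench; origin at the pad's centre. 3 to 5 pads are present (None if absent).
- pad5: plywood lamp mounting pad, 90 (x) x 56 (y) x 14 thick (z), 60 g, with black-looking holes (look only), both faces alike; starts flat on the bench; origin at the pad's centre. 3 to 5 pads are present (None if absent).
- weight_a: press weight: grey painted metal block 80 (x) x 50 (y) x 28 (z) with a small dark dimple in the middle of each broad face, lying on a broad face; origin at the block's centre. The three look alike: one is steel (0.75 to 0.95 kg), two are aluminium (0.3 to 0.38 kg); which is which can only be felt by lifting.
- weight_b: press weight: grey painted metal block 80 (x) x 50 (y) x 28 (z) with a small dark dimple in the middle of each broad face, lying on a broad face; origin at the block's centre. The three look alike: one is steel (0.75 to 0.95 kg), two are aluminium (0.3 to 0.38 kg); which is which can only be felt by lifting.
- weight_c: press weight: grey painted metal block 80 (x) x 50 (y) x 28 (z) with a small dark dimple in the middle of each broad face, lying on a broad face; origin at the block's centre. The three look alike: one is steel (0.75 to 0.95 kg), two are aluminium (0.3 to 0.38 kg); which is which can only be felt by lifting.
- plate: steel plate fixed to the bench, 140 (x) x 100 (y) x 5 thick, origin at the centre of its underside (on the bench, z up); it and the tray may stand in each other's place
- tray: black open tray fixed to the bench, outside 140 (x) x 200 (y) x 35 high, walls and floor 5 thick, origin at the centre of its underside; room for two press blocks end to end along its y
- boot: black rubber lamp boot, 38 across, 55 tall, standing between the plate and the tray; a bystander to leave alone; origin at the underside
- lamp: steel lamp base with a red-brown boot on it, 64 across, 70 tall, standing near the robot on its left; a bystander to leave alone; origin at the underside

How it is judged:
By the outcome, as a careful person would: the job done as asked, in the order asked, and still so for the second after the job is handed in, with the robot touching nothing.
Of pad1, pad2, pad3, pad4, pad5 only 3 to 5 are there at a start; the rules pass over those that are not, and their reading is None.
At some moment in a run one of pad1, pad2, pad3, pad4, pad5 may be knocked a few centimetres aside while the robot is not near it.
Once in a run the grip may slacken for a moment while it holds something.
It also fails if it takes over 210 s, if anything falls off the work surface, if the arm or the gripper's body presses on something with over 40 N, if the wrist force passes 120 N, or if a joint passes its speed limit or range.

ROBOT

A 6-joint arm with a two-finger parallel gripper is mounted at the origin on the work surface. World frame = base frame: x ahead of the robot, y to its left, z up, the work surface at z = 0. Lengths are in mm, angles in rad, forces in N, time in s.
With the tool pointing down it reaches from about 325 to 875 mm from the base axis. Payload 4.4 kg.
Tool frame: the origin (TCP) lies on the centre line of the jaws, within the pads' length; the fingertips stand ahead of it and the grasp point (between the pads) lies 6 mm ahead of it (ctrl.tcp_to_tips is the z of the fingertips in the tool frame, in mm); z points along the fingers, y is the line along which they close (so a half turn about z gives the same grasp; the last joint's range is limited). The gripper opens to 85 mm and grips with 20 to 120 N. Pads are 22 mm wide; open, the fingers measure 114 mm over their backs; the gripper's body (76 mm by 85 mm) begins 54 mm behind the grasp point. The pads swing forward as they close: fully open they stand 13 mm farther back than shut.
Start: joints at [-1.365, 0.207, 1.542, -0, 1.393, -0.15], TCP at [200.822, -538.793, 256.282] pointing down, gripper open.
Joint ranges: [-2.73, 2.73], [-0.86, 2.22], [0.23, 2.46], [-1.11, 4.25], [0.08, 2.63], [-2.82, 2.82]. Speed limits (rad/s): [2.79, 2.79, 3.14, 3.14, 3.14, 3.14].

INTERFACE

Orientations are given as a 3x3 rotation matrix whose columns are the frame's x, y, z axes.
In Python, from plant import ctrl, sensors, optics gives the robot as it stands. Calls block until the motion is done:
- ctrl.move_ptp(position, orientation): joint-space move of the TCP to a pose.
- ctrl.move_l(position, rot=None, vel=150, threshold=None): straight line of the TCP; rot=None keeps the orientation; vel is the mean speed in mm/s. With threshold (N) it stops when the force on the tool has changed by that much, and returns True; else False.
- ctrl.set_joints(angles): joint-space move.
- ctrl.gripper_to(opening, force=None): finger opening in mm; force is the grip in N (None keeps the last); returns when the fingers have stopped.
- ctrl.hold(seconds).
- ctrl.solve_ik(position, orientation): joint angles nearest the present ones, or None.
- sensors.read_state(): the state.
- optics.grab_frame(name): name is "scene" or "side" or "wrist"; returns (picture, depth): 420x560x3 uint8, red, green, blue; 420x560 float32, mm along the optical axis (not along the pixel's ray), 0 where there is no reading.
- optics.camera_params(name): a dict with "mtx" (3x3 intrinsics, pixels), "k1" (the pictures are not rectified: a ray, as slopes to the right and down, at radius r is drawn at 1 + k1 r^2 times it, then the intrinsics apply), "R" (3x3) and "t" (3): a world point X has camera coordinates R X + t; the wrist camera has in their place "T_tool_cam" (4x4, takes a point from camera to tool coordinates, whose origin is the TCP and whose axes are the flange's). Camera axes: x right, y down, z forward; pixel columns grow to the right and rows downward; lengths in mm; the calibration is good to about 2 mm. A picture is of the moment at which its call begins: read the wrist's pose just before it. camera_params takes no time and is no camera call.
A pose or a line that the arm cannot do raises ctrl.MotionError and nothing moves.
- ctrl.finish_job(): hands the job in; it is judged then, once.
The state is a dict: "t": time; "q": joint angles; "qvel": joint speeds; "tau": joint torques, N m; "eef_pos": TCP position; "eef_rot": TCP orientation; "force": force on the tool from outside, world axes, zero at the start; "wrist_torque": the same for the moment, N m; "grip_width": finger opening in mm; "grasp_force": force on a finger pad.
Only numpy, scipy, OpenCV 4.12 (cv2) and the standard library are available. Lean on these libraries where they do the work, as an engineer would, in place of code of your own. Each camera call takes 0.05 s, during which the arm holds its last target. There are 200 camera calls.

## Working session

There is one attempt and no reset: what is moved stays moved. The work goes in short steps, each a Python script; the robot and the scene stay as the last script left them, time stands still between calls to the robot, and variables do not carry over. Pictures are saved under pics/ and viewed, at most 14 in all, crops included, and the job is handed in when it is done.

```bash
ls; mkdir -p pics; python3 - <<'E'
from plant import ctrl,sensors,optics
import cv2,numpy as np
np.set_printoptions(precision=4,suppress=True)
s=sensors.read_state();print(s['t'],s['force'],ctrl.tcp_to_tips)
for n in("scene","side","wrist"):
    im,d=optics.grab_frame(n);cv2.imwrite(f"pics/{n}0.png",im[:,:,::-1]);print(n,optics.camera_params(n),(d>0).mean())
E
```

```text
pics
0.0 [ 0.1541  0.3732 -0.0188] 25.0
scene {'mtx': array([[495.8212,   0.    , 281.1894],
       [  0.    , 495.8212, 208.8889],
       [  0.    ,   0.    ,   1.    ]]), 'k1': -0.10271128576514281, 'R': array([[ 0.5402,  0.8415, -0.0019],
       [ 0.5416, -0.3494, -0.7646],
       [-0.6441,  0.412 , -0.6445]]), 't': array([-306.3889, -240.5576, 1616.9835])} 0.9776658163265306
side {'mtx': array([[546.8579,   0.    , 272.9606],
       [  0.    , 546.8579, 207.4239],
       [  0.    ,   0.    ,   1.    ]]), 'k1': -0.19720487874580978, 'R': array([[-0.8071, -0.5903, -0.0118],
       [-0.3536,  0.4992, -0.7911],
       [ 0.4729, -0.6343, -0.6116]]), 't': array([429.1574, 200.1363, 960.6452])} 0.9960034013605442
wrist {'mtx': array([[367.2648,   0.    , 283.0265],
       [  0.    , 367.2648, 206.7291],
       [  0.    ,   0.    ,   1.    ]]), 'k1': -0.08454078774270199, 'T_tool_cam': array([[  -0.0007,   -0.9493,   -0.3145,   81.5369],
       [   1.    ,   -0.0002,   -0.0016,    0.4947],
       [   0.0014,   -0.3145,    0.9492, -118.0229],
       [   0.    ,    0.    ,    0.    ,    1.    ]])} 0.9961479591836735
```

View pics/scene0.png

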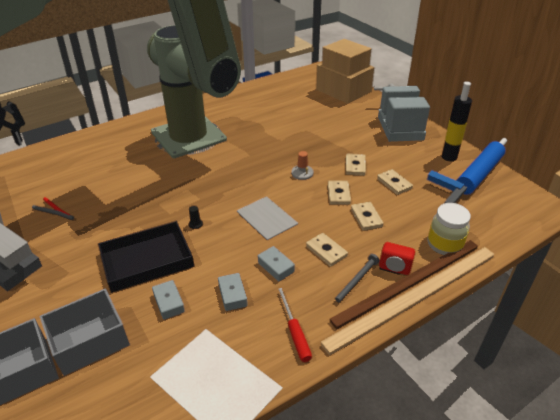

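View pics/side0.png

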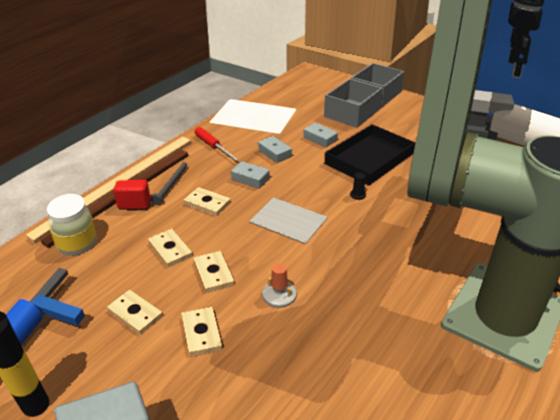

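Five pads (scene px (355,163), (340,191), (395,181), (367,215), (327,248)), three blocks ((276,262), (232,291), (168,299)), the plate at (267,217) and the tray at (145,255). Next I cast rays for coarse positions and take a vertical wrist view.

```bash
cat > h.py <<'E'
import numpy as np,cv2
from plant import ctrl,sensors,optics
np.set_printoptions(precision=2,suppress=True)
def down(yaw,tilt=0):
    c,s=np.cos(yaw),np.sin(yaw); a=tilt
    R=np.array([[c,s,0],[s,-c,0],[0,0,-1.]])   # tool x along yaw, z down
    return R@np.array([[np.cos(a),0,np.sin(a)],[0,1,0],[-np.sin(a),0,np.cos(a)]])
P={n:optics.camera_params(n) for n in("scene","side","wrist")}
def campose(n,s=None):           # camera->world R, origin
    p=P[n]
    if n!="wrist": return p["R"].T,-p["R"].T@p["t"]
    T=p["T_tool_cam"];return s["eef_rot"]@T[:3,:3],s["eef_rot"]@T[:3,3]+s["eef_pos"]
def slopes(n,px):
    u=cv2.undistortPoints(np.asarray(px,float).reshape(-1,1,2),P[n]["mtx"],np.array([P[n]["k1"],0,0,0]))[:,0]
    return np.c_[u,np.ones(len(u))]
def cast(n,px,z,s=None):
    R,o=campose(n,s);r=slopes(n,px)@R.T
    return o+r*((z-o[2])/r[:,2])[:,None]
GRID=np.stack(np.meshgrid(np.arange(560),np.arange(420)),-1).reshape(-1,2)
SL=slopes("wrist",GRID)
TILT=np.arctan2(.3145,.9492)
def look(xy,yaw,h=330):
    """wrist camera h above the bench, straight over xy, image up = tool -x... ; returns img, world point map, state"""
    R=down(yaw,TILT); 
    T=P["wrist"]["T_tool_cam"]; pos=np.array([xy[0],xy[1],h])-R@T[:3,3]
    ctrl.move_ptp(pos,R); ctrl.hold(.15)
    return snap()
def snap():
    s=sensors.read_state(); im,d=optics.grab_frame("wrist")
    R,o=campose("wrist",s); W=(SL*d.reshape(-1,1))@R.T+o
    return im,W.reshape(420,560,3),s,d
def rects(im,W,s,mask,z,amin):
    """minAreaRects of blobs with their outlines cast on plane z: list of (cx,cy,yaw of long side,L,W)"""
    out=[]
    cs,_=cv2.findContours(mask.astype(np.uint8),cv2.RETR_EXTERNAL,cv2.CHAIN_APPROX_NONE)
    for c in cs:
        p=c[:,0].astype(float)
        if p[:,0].min()<2 or p[:,0].max()>557 or p[:,1].min()<2 or p[:,1].max()>417: continue
        X=cast("wrist",p,z,s)[:,:2].astype(np.float32)
        (cx,cy),(w,h),a=cv2.minAreaRect(X)
        if w*h<amin: continue
        if w<h: w,h,a=h,w,a+90
        out.append((cx,cy,(np.radians(a)+np.pi/2)%np.pi-np.pi/2,w,h))
    return out
E
python3 - <<'E'
from h import *
pads=[(355,163),(340,191),(395,181),(367,215),(327,248)]
bl=[(276,262),(232,291),(168,299)]
print(cast("scene",pads,14)[:,:2],cast("scene",bl,28)[:,:2],cast("scene",[(267,217),],5)[:,:2],cast("scene",[(145,255),(195,225),(302,175)],0)[:,:2])
for i,(x,y) in enumerate([(480,140),(500,-120)]):
    try: im,W,s,d=look((x,y),0,h=480)
    except ctrl.MotionError as e: print(e);continue
    cv2.imwrite(f"pics/w{i}.png",im[:,:,::-1]);np.savez(f"w{i}.npz",im=im,W=W,p=s["eef_pos"],R=s["eef_rot"])
    print(s["t"],W[210,280],d[210,280])
E
```

```text
[[435.   345.79]
 [517.74 224.75]
 [566.12 385.37]
 [636.36 221.61]
 [677.63  60.68]] [[ 661.6   -74.78]
 [ 683.55 -201.93]
 [ 629.35 -329.41]] [[492.78   3.62]] [[ 446.96 -317.44]
 [ 413.56 -167.03]
 [ 383.86  189.93]]
2.8667 [475.89 144.13   1.43] 478.4321
4.0833 [ 495.98 -113.79    1.39] 478.6489
```

```bash
python3 - <<'E'
import cv2,numpy as np
a=cv2.imread("pics/w0.png");b=cv2.imread("pics/w1.png")
cv2.imwrite("pics/w01.png",cv2.resize(np.hstack([a,b]),(800,300)))
E
```

```text
(no output)
```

View pics/w01.png

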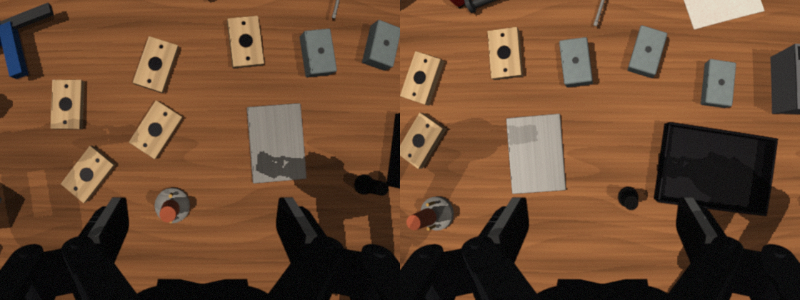

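The left view shows all five pads, the plate (~(277,143)) and the lamp. The right one shows the plate (~(537,153)), three blocks at the top, the boot (628,197) and the tray (716,168). Next I segment them by colour.

```bash
cat >> h.py <<'E'
def clean(m,k=5): 
    m=cv2.morphologyEx(m.astype(np.uint8),cv2.MORPH_OPEN,np.ones((3,3)))
    return cv2.morphologyEx(m,cv2.MORPH_CLOSE,np.ones((k,k)))
def masks(im,W):
    hsv=cv2.cvtColor(im,cv2.COLOR_RGB2HSV).astype(int); H,S,V=hsv[...,0],hsv[...,1],hsv[...,2]; z=W[...,2]
    tall=(z>7)&(z<110)
    pad=clean(tall&(V>140)&(S<140)&(S>50)&(H>10)&(H<35),7)
    blk=clean((z>18)&(z<45)&(S<90)&(V>50))
    plate=clean((z<12)&(S<60)&(V>40),9)
    return pad,blk,plate
E
python3 - <<'E'
from h import *
for i in(0,1):
    f=np.load(f"w{i}.npz");im,W=f["im"],f["W"];s=dict(eef_pos=f["p"],eef_rot=f["R"])
    z=W[...,2];print("zs",np.percentile(z,[5,30]),)
    hsv=cv2.cvtColor(im,cv2.COLOR_RGB2HSV)
    pts=dict(pad=(338,58*420//300) if i==0 else (int(490*1.4)-560,int(40*1.4)),wood=(210*1.4,100*1.4) if i==0 else ((600-400)*1.4,130*1.4),plate=(260*1.4,115*1.4) if i==0 else (137*1.4,180*1.4),blk=(310*1.4,65*1.4) if i==0 else (180*1.4,75*1.4))
    for k,(u,v) in pts.items(): print(k,hsv[int(v),int(u)],z[int(v),int(u)])
    for n,m,zz,a in zip(("pad","blk","plate"),masks(im,W),(14,28,5),(2500,2000,8000)):
        for r in rects(im,W,s,m,zz,a): print(i,n,np.array(r))
E
```

```text
zs [-0.83  0.41]
pad [ 16 107 203] 12.578158528512404
wood [ 12 161 138] 0.378301297547182
plate [ 14  30 145] 6.018696269251734
blk [ 60  14 106] 27.252234549151694
0 pad [432.41 350.34  -0.68  89.64  55.71]
0 pad [513.19 224.67  -0.57  89.43  55.88]
0 pad [561.05 390.11  -0.03  89.68  55.48]
0 pad [631.68 224.97  -0.32  89.79  55.39]
0 pad [673.68  62.12   0.1   89.91  55.55]
0 blk [651.32 -67.14   0.13  79.61  53.91]
0 plate [488.84   4.66   0.08 138.31  99.36]
zs [-0.72  0.58]
pad [ 16 108 207] 15.279105906569669
wood [ 13 151 160] 1.1002578211857212
plate [ 19  27 177] 5.821755051497007
blk [ 54   9 137] 28.206123284291493
1 pad [674.01  62.12   0.11  90.32  56.16]
1 blk [ 615.53 -324.66   -0.12   80.44   52.67]
1 blk [651.74 -70.85   0.13  79.7   50.36]
1 blk [ 671.33 -196.86   -0.28   80.62   50.44]
1 plate [489.16   3.92   0.08 138.73  99.37]
```

```bash
cat >> h.py <<'E'
TIP=25.0
def find(kind,xy,yaw,z,h=330,i=None):
    """look straight down at xy and return the nearest rect of kind at top height z"""
    im,W,s,d=look(xy,yaw,h)
    k=dict(pad=0,blk=1,plate=2)[kind]
    if kind=="pad" and z>15: W=W.copy(); m=masks(im,W)[0]&(abs(W[...,2]-z)<7); m=clean(m,7)
    else: m=masks(im,W)[k]
    if i: cv2.imwrite(f"pics/{i}.png",im[:,:,::-1])
    rs=rects(im,W,s,m,z,{"pad":3500,"blk":2800,"plate":8000}[kind])
    rs.sort(key=lambda r:np.hypot(r[0]-xy[0],r[1]-xy[1]))
    return rs
def near(a,ref): return (a-ref+np.pi/2)%np.pi-np.pi/2+ref
def grasp(x,y,yaw,tipz,width,force,op=None,zup=150):
    R=down(yaw); z=tipz+TIP
    ctrl.gripper_to(op or width+14)
    ctrl.move_ptp([x,y,z+60],R)
    ctrl.move_l([x,y,z],vel=120)
    ctrl.gripper_to(width-8,force)
    f0=np.array(sensors.read_state()["force"])
    ctrl.move_l([x,y,z+30],vel=100)
    ctrl.hold(.3); s=sensors.read_state()
    print("t %.1f"%s["t"],"width %.1f"%s["grip_width"],"gf %.1f"%s["grasp_force"],"F",s["force"],"dFz %.2f"%(s["force"]-f0)[2])
    return s
def place(x,y,yaw,tipz,op,zup=170,thr=4):
    R=down(yaw); z=tipz+TIP
    p=sensors.read_state()["eef_pos"]
    ctrl.move_l([p[0],p[1],max(zup,p[2])],vel=250)
    ctrl.move_ptp([x,y,max(zup,z+25)],R)
    ctrl.move_l([x,y,z+12],vel=200); ctrl.hold(.2)
    s=sensors.read_state();print(" before: width %.1f"%s["grip_width"])
    hit=ctrl.move_l([x,y,z-4],vel=25,threshold=thr)
    s=sensors.read_state();print(" contact",hit,"dz %.1f"%(s["eef_pos"][2]-z),"Fz %.1f"%s["force"][2])
    ctrl.hold(.2); ctrl.gripper_to(op); q=s["eef_pos"]
    ctrl.move_l([q[0],q[1],q[2]+60],vel=200)
    return s
E
python3 - <<'E'
from h import *
r=find("plate",(489,4),.08,5,h=400);print("plate",np.array(r[0]))
r=find("pad",(674,62),.1,14,i="p1");print("pad",np.array(r[0]))
x,y,a=r[0][:3]
# probe the bench beside the pad at an opening near the grip
ctrl.gripper_to(64); R=down(a); ctrl.move_ptp([600,60,70],R)
print(sensors.read_state()["force"]); 
print(ctrl.move_l([600,60,12],vel=25,threshold=4),sensors.read_state()["eef_pos"],sensors.read_state()["t"])
ctrl.move_l([600,60,70],vel=200)
E
```

```text
plate [489.11   4.34   0.08 137.82  98.69]
pad [673.65  62.07   0.1   90.13  54.61]
[ 0.56  0.41 -0.29]
True [599.97  60.    19.02] 8.7167
```

```bash
sed -i 's/^TIP=25.0/TIP=19.5/' h.py; python3 - <<'E'
from h import *
x,y,a=673.65,62.07,.10
grasp(x,y,a,3,56,40)
place(489.1,4.3,.08,3+5,68)
r=find("pad",(489,4),.08,19,h=350,i="s1");print("pile",[np.array(q) for q in r[:2]])
r=find("pad",(632,225),-.32,14);print("pad",np.array(r[0]),sensors.read_state()["t"])
E
```

```text
t 11.4 width 54.9 gf 44.3 F [-0.55  0.31 -0.82] dFz -3.87
 before: width 54.8
 contact True dz 1.6 Fz 3.8
pile [array([488.19,   4.19,   0.08,  89.63,  55.5 ]), array([512.53, 221.61,  -0.58,  88.62,  55.17])]
pad [631.64 224.64  -0.32  88.9   54.37] 17.3083
```

View pics/s1.png

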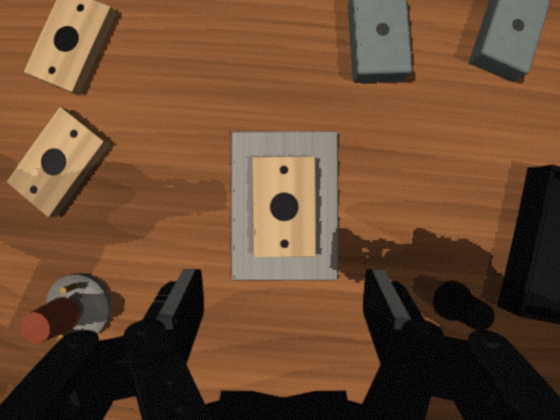

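First pad is centred on the plate within 1 mm, at px (284,206). Next, the others in a loop with a fresh look before each grasp.

```bash
python3 - <<'E'
from h import *
T=(489.1,4.3,.08)
for k,(x,y,a) in enumerate([(631.6,224.6,-.32),(513,224.7,-.57)],1):
    r=find("pad",(x,y),a,14); print("pad",np.array(r[0]))
    x,y,a=r[0][:3]
    s=grasp(x,y,a,4.5,56,40)
    if abs(s["grip_width"]-55)>3: print("BAD");break
    place(*T,4.5+5+14*k,68)
    r=find("pad",T[:2],.08,19+14*k,h=370,i=f"s{k+1}");print("pile",np.array(r[0]),sensors.read_state()["t"])
    if np.hypot(r[0][0]-488.5,r[0][1]-4.3)>3: print("OFF");break
E
```

```text
pad [631.57 224.66  -0.32  88.89  54.37]
t 20.2 width 54.7 gf 43.5 F [-0.57  0.27 -1.73] dFz -5.80
 before: width 55.2
 contact True dz 1.9 Fz 4.9
pile [487.94   4.49   0.08  89.43  54.78] 24.95
pad [513.03 223.75  -0.57  88.88  55.17]
t 29.0 width 54.5 gf 42.9 F [ 0.34 -0.2  -1.1 ] dFz -6.85
 before: width 54.9
 contact True dz 1.6 Fz 4.9
pile [488.07   4.45   0.08  89.24  54.27] 33.6
```

```bash
python3 - <<'E'
from h import *
T=(489.1,4.3,.08)
for k,(x,y,a) in enumerate([(561,390,-.03),(432.4,350.3,-.68)],3):
    r=find("pad",(x,y),a,14); print("pad",np.array(r[0]))
    x,y,a=r[0][:3]
    s=grasp(x,y,a,4.5,56,40)
    if abs(s["grip_width"]-55)>3: print("BAD");break
    place(*T,4.5+5+14*k,68)
    r=find("pad",T[:2],.08,19+14*k,h=400,i=f"s{k+1}");print("pile",np.array(r[0]),sensors.read_state()["t"])
    if np.hypot(r[0][0]-488.5,r[0][1]-4.3)>3: print("OFF");break
im,d=optics.grab_frame("side");cv2.imwrite("pics/side1.png",im[:,:,::-1])
E
```

```text
pad [560.6  389.31  -0.03  89.81  55.23]
t 37.7 width 54.7 gf 43.6 F [ 0.21 -0.43 -0.25] dFz -4.89
 before: width 54.8
 contact True dz 1.9 Fz 5.0
pile [488.47   4.5    0.08  88.97  54.98] 42.7667Traceback (most recent call last):
  File "<stdin>", line 4, in <module>
  File "h.py", line 58, in find
    im,W,s,d=look(xy,yaw,h)
             ~~~~^^^^^^^^^^
  File "h.py", line 26, in look
    ctrl.move_ptp(pos,R); ctrl.hold(.15)
    ~~~~~~~~~~~~~^^^^^^^
plant.MotionError: the arm cannot take that pose within its joint ranges
```

```bash
python3 - <<'E'
from h import *
T=(489.1,4.3,.08);k=4
for d in(40,70,100):
    try: r=find("pad",(432.4+d*.78,350.3-d*.63),-.68,14,h=370);break
    except ctrl.MotionError: pass
print(d,[np.array(q) for q in r]);
r=[q for q in r if q[1]>250]
x,y,a=r[0][:3]
s=grasp(x,y,a,4.5,56,40)
if abs(s["grip_width"]-55)<3:
    place(*T,4.5+5+14*k,68)
    r=find("pad",T[:2],.08,19+14*k,h=400,i=f"s{k+1}");print("pile",np.array(r[0]),sensors.read_state()["t"])
im,d=optics.grab_frame("side");cv2.imwrite("pics/side1.png",im[:,:,::-1])
E
```

```text
Traceback (most recent call last):
NameError: name 'r' is not defined
```

```bash
python3 - <<'E'
from h import *
T=P["wrist"]["T_tool_cam"]
for tilt in(TILT,0):
  for yaw in(-.68,-.3,0,.68,-.68+np.pi):
    for h in(330,450):
      R=down(yaw,tilt); ax=R@T[:3,:3]@[0,0,1]; g=np.array([432,350,0])-ax*h/(-ax[2])
      pos=g-R@T[:3,3]; print(tilt>0,yaw,h,pos,ctrl.solve_ik(pos,R) is not None)
print(ctrl.solve_ik([432,350,30],down(-.68)),ctrl.solve_ik([432,350,30],down(-.68+np.pi)))
E
```

```text
True -0.68 330 [400.46 375.26 192.42] False
True -0.68 450 [400.38 375.07 312.42] False
True -0.3 330 [393.34 361.76 192.42] True
True -0.3 450 [393.33 361.56 312.42] True
True 0 330 [391.59 349.81 192.42] True
True 0 450 [391.64 349.61 312.42] True
True 0.68 330 [400.7  324.45 192.42] True
True 0.68 450 [400.86 324.32 312.42] True
True 2.461592653589793 330 [463.54 324.74 192.42] True
True 2.461592653589793 450 [463.62 324.93 312.42] True
False -0.68 330 [453.43 332.39 212.16] True
False -0.68 450 [484.26 307.19 332.16] True
False -0.3 330 [458.43 341.6  212.16] True
False -0.3 450 [496.41 329.63 332.16] True
False 0 330 [459.73 349.78 212.16] True
False 0 450 [499.55 349.57 332.16] True
False 0.68 330 [453.7  367.27 212.16] True
False 0.68 450 [484.8  392.14 332.16] True
False 2.461592653589793 330 [410.57 367.61 212.16] True
False 2.461592653589793 450 [379.74 392.81 332.16] True
[ 0.53  0.46  1.74 -0.    0.94  2.78] [ 0.53  0.46  1.74 -0.    0.94 -0.37]
```

```bash
python3 - <<'E'
from h import *
T=(489.1,4.3,.08);k=4
r=find("pad",(432.4,350.3),-.3,14)
print([np.array(q) for q in r]);
x,y,a=r[0][:3]
s=grasp(x,y,a,4.5,56,40)
if abs(s["grip_width"]-55)<3:
    place(*T,4.5+5+14*k,68)
    r=find("pad",T[:2],.08,19+14*k,h=400,i=f"s{k+1}");print("pile",np.array(r[0]),sensors.read_state()["t"])
im,d=optics.grab_frame("side");cv2.imwrite("pics/side1.png",im[:,:,::-1])
E
```

```text
[array([432.3 , 349.3 ,  -0.68,  89.66,  55.57])]
t 46.8 width 54.6 gf 42.9 F [ 0.12 -0.18 -0.9 ] dFz -7.08
 before: width 55.0
 contact True dz 1.7 Fz 4.9
pile [489.11   4.5    0.08  89.73  54.56] 51.6
```

View pics/side1.png

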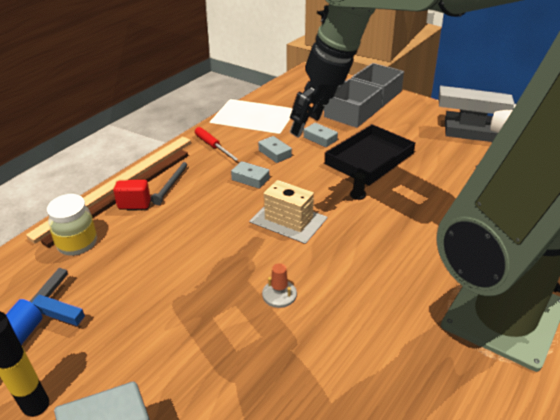

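The five-pad pile stands squarely on the plate, px (289,207), with nothing else disturbed. Next I weigh the blocks, lifting each and setting it back if it is light, and measure the tray.

```bash
cat >> h.py <<'E'
def lower(x,y,tipz,op):
    z=tipz+TIP; print(" down",ctrl.move_l([x,y,z-2],vel=40,threshold=5),sensors.read_state()["eef_pos"][2]-z)
    ctrl.gripper_to(op); ctrl.move_l([x,y,z+70],vel=200)
E
python3 - <<'E'
from h import *
T=(489.1,4.3,.08)
# tray
im,W,s,d=look((450,-300),0,h=450); cv2.imwrite("pics/tray.png",im[:,:,::-1]); z=W[...,2]
m=clean((z>26)&(z<45)&(im.max(2)<70),3); n,l,st,c=cv2.connectedComponentsWithStats(m)
cs,_=cv2.findContours(m,cv2.RETR_EXTERNAL,cv2.CHAIN_APPROX_NONE)
for c in cs:
    if len(c)>100: print("tray?",cv2.minAreaRect(cast("wrist",c[:,0],35,s)[:,:2].astype(np.float32)),c[:,0].min(0),c[:,0].max(0))
base=sensors.read_state()["force"][2]
for n,(x,y,a) in dict(A=(651.7,-70.85,.13),B=(671.3,-196.9,-.28),C=(615.5,-324.7,-.12)).items():
    r=find("blk",(x,y),a,28,i="b"+n); print(n,np.array(r[0]))
    x,y,a=r[0][:3]
    b=sensors.read_state()["force"][2]
    s=grasp(x,y,a,6,50,80); kg=-(s["force"][2]-b)/9.81; print(n,"kg",kg,b)
    if kg>.55: print("HEAVY",n); break
    lower(x,y,6,66)
E
```

```text
tray? ((303.9790344238281, -585.0721435546875), (115.95967102050781, 48.22416305541992), 22.374900817871094) [493 280] [545 372]
tray? ((462.1873779296875, -320.73748779296875), (199.1361846923828, 138.7440185546875), 81.83248901367188) [209 124] [396 268]
tray? ((567.1948852539062, -507.2653503417969), (139.89219665527344, 8.173585891723633), 89.55096435546875) [405 101] [520 111]
tray? ((630.4514770507812, -520.5826416015625), (93.40645599365234, 123.72992706298828), 0.025083845481276512) [421  14] [523  94]
A [652.8  -70.71   0.13  78.55  48.76]
t 56.9 width 48.2 gf 85.2 F [ 0.29  0.06 -3.87] dFz -9.11
A kg 0.34339253784014756 -0.5024233938631609
 down True 2.113713741563682
B [ 672.73 -198.23   -0.28   79.14   48.92]
t 61.6 width 48.5 gf 85.3 F [-0.2   0.45 -3.82] dFz -9.86
B kg 0.4134240423102237 0.2312016765564508
 down True 2.1252991815964037
C [ 616.46 -327.46   -0.12   78.55   48.28]
t 66.5 width 48.3 gf 86.5 F [-0.71 -0.56 -9.23] dFz -14.77
C kg 0.9843154038144515 0.42697629952466093
HEAVY C
```

View pics/tray.png

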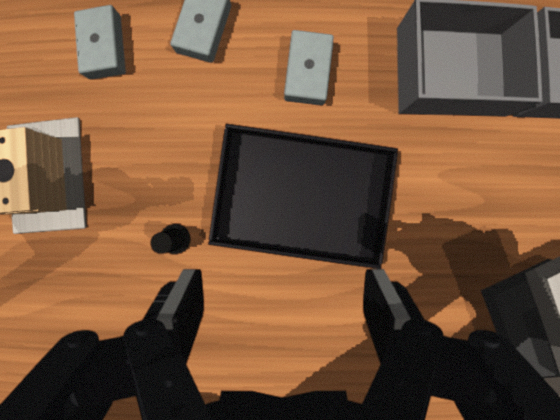

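The tray is at px ~(305,195), centred on (462,-321), with its long axis at 81.8°. C is the steel block and still in the grip, so it goes on the pile now.

```bash
python3 - <<'E'
from h import *
T=(489.1,4.4,.08)
s=sensors.read_state(); print(s["grip_width"],s["force"][2])
place(*T,6+75,66,zup=210)
im,W,s,d=look(T[:2],.08,h=430); cv2.imwrite("pics/top.png",im[:,:,::-1])
z=W[...,2]; m=clean((z>95)&(z<112)); print("blk",np.array(rects(im,W,s,m,103,2500)))
p=masks(im,W)[0]; print("pads",np.array(rects(im,W,s,clean((p|m)&(z>60)),75,3500)), s["t"])
y0=np.radians(81.83)
for yaw in(y0,y0-np.pi):
  for k in(-43,43):
    X=np.array([462.2+k*np.cos(y0),-320.7+k*np.sin(y0)]);print(yaw,X,[ctrl.solve_ik([*X,zz],down(yaw)) for zz in(30,200)])
E
```

```text
48.34884754412945 -9.229157811895108
 before: width 48.8
 contact True dz 2.1 Fz 4.7
blk [[488.37   4.29   0.08  78.63  48.58]]
pads [[489.7    4.86   0.08  88.3   53.71]] 71.6333
1.4282029269069598 [ 456.09 -363.26] [array([-0.82,  0.5 ,  1.67, -0.  ,  0.97, -0.68]), array([-0.82,  0.27,  1.58, -0.  ,  1.29, -0.68])]
1.4282029269069598 [ 468.31 -278.14] [array([-0.69,  0.44,  1.77, -0.  ,  0.93, -0.55]), array([-0.69,  0.2 ,  1.68, -0.  ,  1.27, -0.55])]
-1.7133897266828333 [ 456.09 -363.26] [array([-0.82,  0.5 ,  1.67, -0.  ,  0.97,  2.46]), array([-0.82,  0.27,  1.58, -0.  ,  1.29,  2.46])]
-1.7133897266828333 [ 468.31 -278.14] [array([-0.69,  0.44,  1.77, -0.  ,  0.93,  2.59]), array([-0.69,  0.2 ,  1.68, -0.  ,  1.27,  2.59])]
```

View pics/top.png

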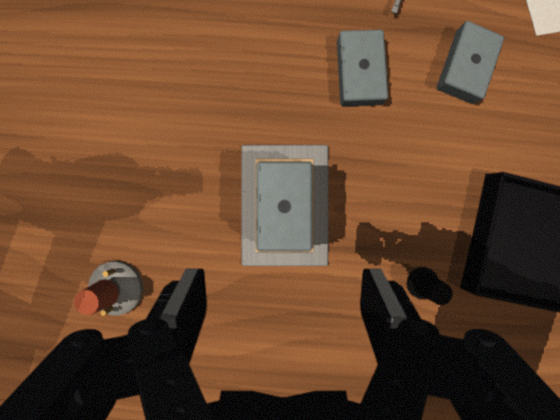

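The steel block is centred on the pile, px (284,206). Next the two light ones go into the tray.

```bash
python3 - <<'E'
from h import *
y0=np.radians(81.83)
for (x,y,a),k in(((672.73,-198.23,-.28),-46),((652.8,-70.7,.13),46)):
    r=find("blk",(x,y),a,28); print(np.array(r[0])); x,y,a=r[0][:3]
    s=grasp(x,y,a,6,50,80)
    if s["grip_width"]<45: print("BAD");break
    place(462.2+k*np.cos(y0),-320.7+k*np.sin(y0),y0,11,62,zup=200)
im,W,s,d=look((450,-300),0,h=450); cv2.imwrite("pics/tray2.png",im[:,:,::-1]); z=W[...,2]
m=clean((z>26)&(z<42)&(im.max(2)>75)); print(np.array(rects(im,W,s,m,33,2500)))
ctrl.set_joints([-1.365,.207,1.542,0,1.393,-.15]); print(sensors.read_state()["t"])
im,d=optics.grab_frame("side");cv2.imwrite("pics/side2.png",im[:,:,::-1])
E
```

```text
[ 671.09 -197.61   -0.28   79.46   48.81]
t 75.4 width 48.5 gf 85.6 F [-0.75 -0.11 -4.35] dFz -9.31
 before: width 48.6
 contact True dz 2.1 Fz 4.2
[651.11 -70.64   0.13  78.94  48.52]
t 84.6 width 48.6 gf 85.3 F [ 0.18  0.85 -2.85] dFz -8.48
 before: width 48.3
 contact True dz 2.1 Fz 3.7
[[ 456.22 -367.62    1.42   79.39   49.41]
 [ 469.4  -277.27    1.43   79.1    49.34]]
91.9167
```

View pics/tray2.png

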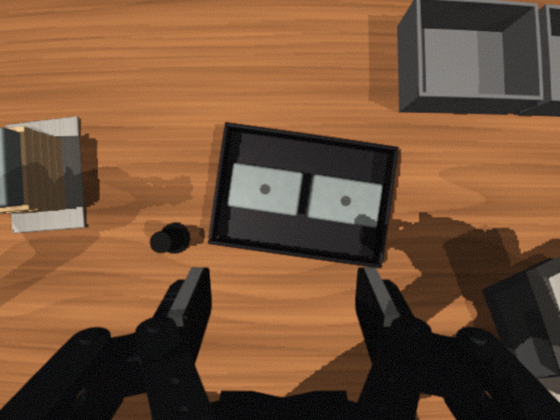

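View pics/side2.png

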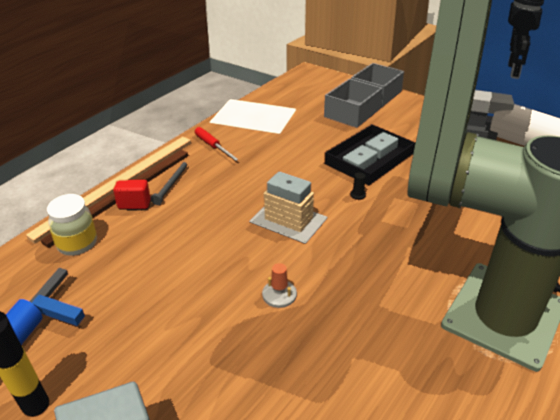

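Both light blocks lie flat in the tray, px (265,189) and (345,200). The pile with the steel block stands straight at side px (289,200), and the arm is clear.

```bash
python3 -c "
from plant import ctrl
print(ctrl.finish_job())"
```

```text
the job is handed in; nothing more can be done
None
```

The job is handed in at about 92 s: all five pads are stacked squarely in the middle of the plate with the steel block (about 0.9 kg) centred on top, and the two aluminium blocks lie flat in the tray.

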